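# Check the seal groove, then hold the cover over its screw holes

### The arm

A 6-joint arm with a two-finger parallel gripper is mounted at the origin on a cart in front of the work surface, level with it; the furniture and walls round the work are solid. World frame = base frame: x ahead of the robot, y to its left, z up, the work surface at z = 0. Lengths are in mm, angles in rad, forces in N, time in s.
With the tool pointing down it reaches from about 275 to 1000 mm from the base axis. Payload 8.4 kg.
Tool frame: the origin (TCP) lies midway between the tips of the shut fingers; the grasp point (between the pads) lies 19 mm behind it; z points along the fingers, y is the line along which they close (so a half turn about z gives the same grasp; the last joint's range is limited). The gripper opens to 85 mm and grips with 20 to 120 N. Pads are 22 mm wide; open, the fingers measure 114 mm over their backs; the gripper's body (76 mm by 85 mm) begins 54 mm behind the grasp point. The pads swing forward as they close: fully open they stand 13 mm farther back than shut.
Start: joints at [1.125, 0.353, 1.633, -0, 1.155, -0.002], TCP at [268.358, 564.457, 231.281] pointing down, gripper open.
Joint ranges: [-2.63, 2.63], [-0.92, 2.1], [0.06, 2.66], [-1.3, 4.44], [0, 2.69], [-3.02, 3.02]. Speed limits (rad/s): [2.22, 2.22, 2.79, 3.14, 3.14, 3.14].

### API

Orientations are given as [roll, pitch, yaw] about the fixed x, y, z axes, in that order (R = Rz(yaw) Ry(pitch) Rx(roll)).
In Python, from rig import telemetry, optics, r gives the robot as it stands.
- The arm moves only by the tool play_rows, never from a script. Its arguments are lists of equal length, an entry for each row: "dp": the shift along the tool's x, y, z in units of 40 mm (1.0 is 40 mm), a list of three; "rot": the turn, a rotation vector about the tool's x, y, z in units of 6 degrees (1.0 is 6 degrees), a list of three. In form: {"dp": [[tx, ty, tz], ...], "rot": [[ax, ay, az], ...]}. A call has 1 to 5 rows; each row is the pose to reach, as a shift and turn from the pose commanded when the call began, along the tool's axes at that moment; what a row does not reach only later rows make up. A row lasts 1/12 s, in which the tool goes at most 41.7 mm and 7.16 degrees, less where a joint would pass 70% of its speed; a pose out of reach is approached as far as the arm can. A call with a gripper value outside its range is refused whole. "fingers" is the opening, from 0 (shut) to 1 (fully open), set as the call begins (left out, the last holds). The fingers move at their own pace and stop on an object; "grip_force" is the grip in N (left out, the last holds). Time passes only in rows, so rows that repeat a pose let the fingers close. It gives the time, the measured TCP pose, the force, the opening and the grip force at its end, in the units of the state.
- telemetry.sense(): the state, without advancing time (a new reading comes with each control period).
- optics.grab_frame(name): name is "scene" or "top" or "wrist"; returns a dict with "color" (480x640x3 uint8, red, green, blue), "mtx" (3x3 intrinsics, pixels), "R" (3x3) and "t" (3): a world point X has camera coordinates R X + t; the wrist camera has in their place "mount" (4x4, takes a point from camera to tool coordinates, whose origin is the TCP and whose axes are the flange's). Camera axes: x right, y down, z forward; pixel columns grow to the right and rows downward; lengths in mm; the calibration is good to about 2 mm. A picture is of the moment at which its call begins: read the wrist's pose just before it. There is no depth.
- r.sign_off(): hands the job in; it is judged then, once.
The state is a dict: "clock": time; "qpos": joint angles; "qvel": joint speeds; "joint_efforts": joint torques, N m; "eef_pos": TCP position; "tcp_rot": TCP orientation; "contact_force": force on the tool from outside, world axes, zero at the start; "wrist_torque": the same for the moment, N m; "opening": opening from 0.0 (shut) to 1.0 (fully open); "grasp_force": force on a finger pad.
Only numpy, scipy, OpenCV 4.12 (cv2) and the standard library are available. Lean on these libraries where they do the work, as an engineer would, in place of code of your own. Each camera call takes 0.05 s, during which the arm holds its last target. There are 200 camera calls.

### The job

Take the stylus from its stand and run its tip, down in the seal groove of the housing, slowly (about 2 cm a second) along the whole groove, starting at the end next to the hose fitting; then stand the stylus back in its stand and let go of it. Then pick up the cover plate by its handle and hold it level about 1 cm above the housing, without touching the housing, with all four of its holes centred over the threaded holes so that the screws could be started. Finish while still holding the plate there, and leave the other things on the bench alone.

Things in the scene. Friction and masses are not known exactly. Their poses are not given: they have to be found in the camera images.
- housing: fixed flow-cell housing 90 (x) x 124 (y) x 40 mm, dark sides, light metal top; origin: centre of underside. Brass hose fitting sticks out 23 mm from its +y end, 18 mm up. In the top (z = 40 mm): a straight seal groove along y through the middle, 10 mm wide, y -40 to +40 mm, 6 mm deep; and four threaded holes 6 mm across, three near corners, the fourth (-x -y) set 30 mm inboard
- seam_start (a point): on the groove floor, 6 mm short of the groove's end next to the hose fitting (housing frame 0, +34, 34 mm)
- seam_end (a point): on the groove floor, 6 mm short of the groove's far end (housing frame 0, -34, 34 mm)
- stylus: loose stylus, 118 mm long, 60 g, standing tip down in its stand: steel tip 5 mm across (3 mm at the very end), from 14 mm up a round shank 8 mm across, a round collar 22 mm across at 40 to 46 mm, above it a black handle 16 x 16 mm square (faces along its x and y) to 114 mm. Origin at the very tip, z up towards the handle; x, y start along the stand's x, y
- stylus_stand: fixed grey stand, block 56 x 56 mm, 50 mm high, on a 66 x 66 x 6 mm foot; hole 14 mm across, 44 mm deep in its top centre; origin: centre of underside, z up. The stylus's collar rests on its top, so the tip stands 10 mm above the origin. Stand with stylus is on one side of the housing, the cover plate on the other; which is left varies
- cover_plate: loose light metal plate flat on the bench, 90 (x) x 124 (y) x 6 mm, 175 to 350 g; origin: centre of underside. Black handle bar over its middle: 14 mm wide (x), 80 mm long (y), from 27 to 41 mm above the underside, on two 8 mm posts at y = +-32 mm. Four holes 12 mm across, same pattern as the housing's threads: fits one way round only, with plate and housing axes agreeing
- hole_0 (a point): centre of a hole of the cover plate, at its underside (plate frame 33, 50, 0 mm); belongs over thread_0
- thread_0 (a point): mouth of a threaded hole in the housing's top face (housing frame 33, 50, 40 mm)
- hole_1 (a point): centre of a hole of the cover plate, at its underside (plate frame 33, -50, 0 mm); belongs over thread_1
- thread_1 (a point): mouth of a threaded hole in the housing's top face (housing frame 33, -50, 40 mm)
- hole_2 (a point): centre of a hole of the cover plate, at its underside (plate frame -33, 50, 0 mm); belongs over thread_2
- thread_2 (a point): mouth of a threaded hole in the housing's top face (housing frame -33, 50, 40 mm)
- hole_3 (a point): centre of a hole of the cover plate, at its underside (plate frame -33, -20, 0 mm); belongs over thread_3
- thread_3 (a point): mouth of a threaded hole in the housing's top face (housing frame -33, -20, 40 mm)
- marker_black: marker pen, 128 mm long, 16 mm across, lying near the front edge; bystander, to be left alone; origin at the centre of its underside
- screwdriver: screwdriver, 192 mm long, 28 mm across, lying near the front edge; bystander, to be left alone; origin at the centre of its underside
- ballpen: slim pen, 145 mm long, lying near the front edge; bystander, to be left alone; origin at the centre of its underside
- vial_1: small capped sample vial, 12 mm across, 34 mm tall, standing behind the housing to the left; bystander, to be left alone; origin at the centre of its underside
- vial_4: small capped sample vial, 12 mm across, 34 mm tall, standing behind the housing to the left; bystander, to be left alone; origin at the centre of its underside
- beaker_50: small beaker, 46 mm across, 59 mm tall, behind the housing to the right; bystander, to be left alone; origin at the centre of its underside
- label_tape: roll of tape lying flat, 100 mm across, 25 mm high, at the back right; bystander, to be left alone; origin at the centre of its underside

How it is judged (in metres and radians):
On the way, in this order (a step that is already met when the one before it is completed fails the run):
1. the held stylus's tip is down in the groove (at least 1.5 mm below the top face) at the end next to the hose fitting, moving slower than 6 cm/s (x of stylus in the frame of housing between -0.006 and 0.006 m and y of stylus in the frame of housing between 0.027 and 0.037 m and z of stylus in the frame of housing below 0.0385 m and linear speed of stylus below 0.06 m/s and contact force between stylus and the fingers above 0.5 N), for 0.06 s.
2. the held stylus's tip is down in the groove (at least 1.5 mm below the top face) a quarter of the way along, moving slower than 6 cm/s (x of stylus in the frame of housing between -0.006 and 0.006 m and y of stylus in the frame of housing between 0.011 and 0.021 m and z of stylus in the frame of housing below 0.0385 m and linear speed of stylus below 0.06 m/s and contact force between stylus and the fingers above 0.5 N), for 0.06 s.
3. the held stylus's tip is down in the groove (at least 1.5 mm below the top face) halfway along, moving slower than 6 cm/s (x of stylus in the frame of housing between -0.006 and 0.006 m and y of stylus in the frame of housing between -0.005 and 0.005 m and z of stylus in the frame of housing below 0.0385 m and linear speed of stylus below 0.06 m/s and contact force between stylus and the fingers above 0.5 N), for 0.06 s.
4. the held stylus's tip is down in the groove (at least 1.5 mm below the top face) three quarters of the way along, moving slower than 6 cm/s (x of stylus in the frame of housing between -0.006 and 0.006 m and y of stylus in the frame of housing between -0.021 and -0.011 m and z of stylus in the frame of housing below 0.0385 m and linear speed of stylus below 0.06 m/s and contact force between stylus and the fingers above 0.5 N), for 0.06 s.
5. the held stylus's tip is down in the groove (at least 1.5 mm below the top face) at the far end, moving slower than 6 cm/s (x of stylus in the frame of housing between -0.006 and 0.006 m and y of stylus in the frame of housing between -0.037 and -0.027 m and z of stylus in the frame of housing below 0.0385 m and linear speed of stylus below 0.06 m/s and contact force between stylus and the fingers above 0.5 N), for 0.06 s.
6. the stylus stands upright in its stand again, let go of (horizontal distance between stylus and stylus_stand below 0.006 m and z of stylus in the frame of stylus_stand below 0.014 m and angle between stylus's own z axis and vertical below 0.1 rad and contact force between stylus and the fingers below 0.1 N), for 0.2 s.
7. the cover plate is lifted off the bench by the gripper (height (world z) of cover_plate above 0.03 m and contact force between cover_plate and the fingers above 1 N), for 0.1 s.
At the end, for the whole second after the job is handed in: the gripper still holds the cover plate, at rest, within 0.08 rad of level, its underside 4 to 20 mm above the housing's top face and not touching it, each of its four holes within 4 mm horizontally of its threaded hole; the stylus stands in its stand, upright and let go of (all of step 6 and horizontal distance between hole_0 and thread_0 below 0.004 m and horizontal distance between hole_1 and thread_1 below 0.004 m and horizontal distance between hole_2 and thread_2 below 0.004 m and horizontal distance between hole_3 and thread_3 below 0.004 m and z of cover_plate in the frame of housing between 0.044 and 0.06 m and angle between cover_plate's own z axis and vertical below 0.08 rad and contact force between cover_plate and the fingers above 1 N and contact force between cover_plate and housing below 0.1 N and linear speed of cover_plate below 0.02 m/s and angular speed of cover_plate below 0.15 rad/s); the arm keeps its last pose, push and grip.
It fails at once if the cover plate touches the housing (contact force between cover_plate and housing above 0.5 N).
It fails at once if a bystander is moved by more than 2 cm (distance of any of marker_black, screwdriver, ballpen, vial_1, vial_4, beaker_50, label_tape from where it was at the start of the episode above 0.02 m).
It also fails if it takes over 62 s, if anything falls off the work surface, if the arm or the gripper's body presses on something with over 40 N, if the wrist force passes 120 N, or if a joint passes its speed limit or range.

## Working session

There is one attempt and no reset: what is moved stays moved. The work goes in short steps, Python scripts to look and compute and a tool call to move; the robot and the scene stay as the last step left them, time stands still between calls to the robot, and variables do not carry over. Pictures are saved under pics/ and viewed, at most 10 in all, crops included, and the job is handed in when it is done.

Besides the shell and the picture viewer there is one more tool, called after "Emit:" by a JSON object that holds its "name" and its "arguments", one argument or row to a line. play_rows: Moves the arm, as the interface text tells. Its arguments: {"type":"object","properties":{"dp":{"type":"array"},"rot":{"type":"array"},"fingers":{"type":"number"},"grip_force":{"type":"number"}},"required":["dp","rot"]}

```bash
ls; mkdir -p pics; python3 - <<'E'
from rig import telemetry, optics, r
import cv2,numpy as np
print(telemetry.sense())
for n in ["scene","top"]:
    f=optics.grab_frame(n); cv2.imwrite(f"pics/{n}0.png",f["color"][:,:,::-1]); print(n,f["mtx"].tolist(),f["R"].tolist(),f["t"].tolist())
f=optics.grab_frame("wrist");print(f["mtx"],f["mount"])
E
```

```text
pics
{'clock': 0.0, 'qpos': array([ 1.12460131e+00,  3.53647798e-01,  1.63411975e+00,  8.04680131e-06,
        1.15517442e+00, -2.37985717e-03]), 'qvel': array([ 0.00010455,  0.00032184, -0.00080275, -0.00044075, -0.00063205,
        0.00201545]), 'joint_efforts': array([ 1.31099798e-03, -6.05240464e+01, -3.42079604e+01, -1.39061763e-04,
        9.13866417e-03,  1.09018313e-05]), 'eef_pos': array([268.15593691, 564.04262589, 230.56804065]), 'tcp_rot': array([-3.14024336e+00, -1.05684985e-05,  2.69777423e+00]), 'contact_force': array([ 0.90755459,  0.14558343, -0.11352697]), 'wrist_torque': array([ 0.0383314,  0.0313515, -0.0130258]), 'grasp_force': 0.0, 'opening': 0.9968431564817862}
scene [[464.55923592964456, 0.0, 316.10489611443114], [0.0, 464.55923592964456, 239.66738263524962], [0.0, 0.0, 1.0]] [[-0.6319954277615507, -0.7748331645351116, -0.01467468653834442], [-0.403074512627847, 0.3448242396790215, -0.8477188101013261], [0.6619008358948627, -0.5298394198870907, -0.5302428430213774]] [314.59347995289625, 261.19872151442263, 761.8856302209467]
top [[503.5443750747973, 0.0, 322.7097375676857], [0.0, 503.5443750747973, 246.63753310723968], [0.0, 0.0, 1.0]] [[0.09771253612351585, -0.9952064365941427, -0.0040507833686026515], [-0.9713436544837404, -0.09448190835954207, -0.21809326877946286], [0.2166650991241612, 0.02524514912468938, -0.9759195239706959]] [-39.520008809963706, 511.83949558491537, 1240.1384221725673]
[[402.39921592   0.         320.29379875]
 [  0.         402.39921592 239.50245058]
 [  0.           0.           1.        ]] [[-8.59905063e-05 -9.53409082e-01 -3.01680485e-01  7.71421616e+01]
 [ 9.99999267e-01  2.82317098e-04 -1.17725258e-03  2.96885560e-02]
 [ 1.20757286e-03 -3.01680365e-01  9.53408359e-01 -1.43598130e+02]
 [ 0.00000000e+00  0.00000000e+00  0.00000000e+00  1.00000000e+00]]
```

View pics/top0.png

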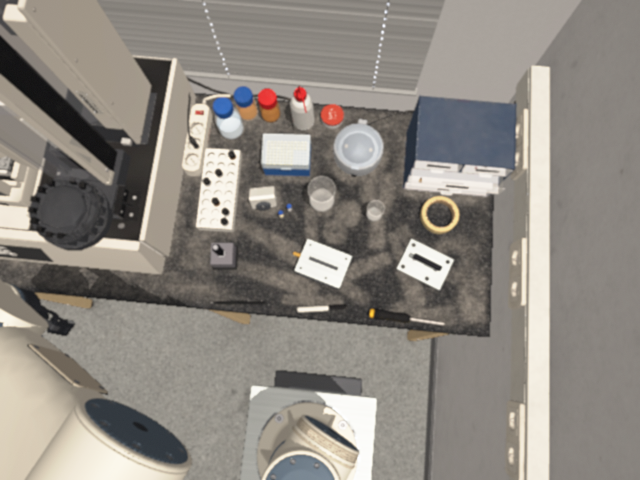

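View pics/scene0.png

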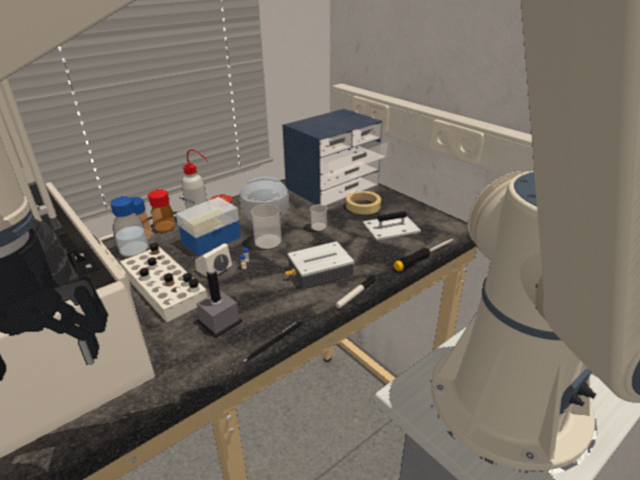

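```bash
cat > h.py <<'E'
import numpy as np, cv2
from scipy.spatial.transform import Rotation as Rn
from rig import telemetry, optics, r
def pose():
    s=telemetry.sense(); R=Rn.from_euler('xyz',s["tcp_rot"]).as_matrix(); return R,np.array(s["eef_pos"]),s
def grab(n):
    if n=="wrist":
        R,p,s=pose(); f=optics.grab_frame(n); M=f["mount"]
        f["Rwc"]=R@M[:3,:3]; f["c"]=R@M[:3,3]+p
    else:
        f=optics.grab_frame(n); f["Rwc"]=f["R"].T; f["c"]=-f["R"].T@f["t"]
    return f
def ray(f,u,v): return f["Rwc"]@np.linalg.solve(f["mtx"],[u,v,1.])
def onz(f,uv,z):
    o=[]
    for u,v in np.atleast_2d(uv):
        d=ray(f,u,v); o.append(f["c"]+d*(z-f["c"][2])/d[2])
    return np.array(o)
def proj(f,X):
    q=f["mtx"]@(f["Rwc"].T@(np.asarray(X)-f["c"])); return q[:2]/q[2]
def cmd(target_xyz,target_yaw,pitchroll=None):
    """dp (units) and rot (units) from now to tool-down target"""
    R,p,s=pose(); Rt=Rn.from_euler('xyz',[np.pi,0,target_yaw]).as_matrix()
    print("dp",np.round(R.T@(np.array(target_xyz)-p)/40,3),"rot",np.round(np.degrees(Rn.from_matrix(R.T@Rt).as_rotvec())/6,3))
def save(f,name,crop=None,k=1):
    im=f["color"][:,:,::-1]
    if crop: a,b,c,d=crop; im=im[b:d,a:c]
    cv2.imwrite("pics/"+name,cv2.resize(im,None,fx=k,fy=k,interpolation=cv2.INTER_CUBIC))
E
python3 - <<'E'
from h import *
f=grab("top")
print("housing",onz(f,[[323,262],[296,256]],40))
print("stand/stylus",onz(f,[[222,254]],50), onz(f,[[217,247]],124))
print("plate",onz(f,[[425,263]],6))
save(f,"top1.png",(190,220,470,330),2.8)
E
```

```text
housing [[476.38902564   6.14464548  40.        ]
 [485.37769649  77.5096606   40.        ]]
stand/stylus [[470.12693904 267.49028151  50.        ]] [[472.38850847 265.2388721  124.        ]]
plate [[ 506.43438263 -262.99407957    6.        ]]
```

View pics/top1.png

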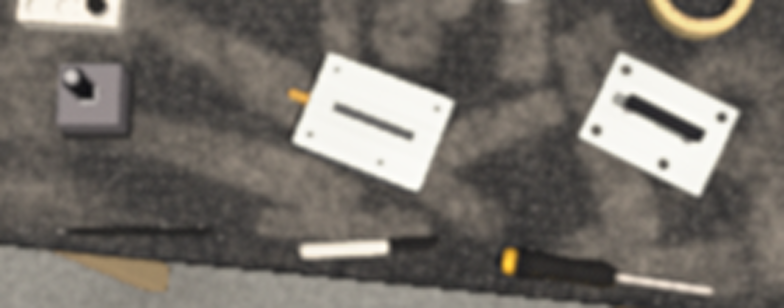

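```bash
python3 - <<'E'
from h import *
cmd([290,270,260],np.pi)
R,p,s=pose();print(R)
f=grab("top")
# coarse yaws from crop pixels
c=lambda u,v,z: onz(f,[[190+u/2.8,220+v/2.8]],z)[0]
for n,z,P in (("H",40,[(337,70),(436,108),(310,134),(380,162)]),("P",6,[(626,70),(721,117),(596,130),(663,163)])):
    L=np.array([[33,50],[33,-50],[-33,50],[-33,-20]]);W=np.array([c(*q,z)[:2] for q in P])
    Lc=L-L.mean(0);Wc=W-W.mean(0)
    a=np.arctan2((Lc[:,0]*Wc[:,1]-Lc[:,1]*Wc[:,0]).sum(),(Lc*Wc).sum());
    Rm=np.array([[np.cos(a),-np.sin(a)],[np.sin(a),np.cos(a)]]);t=W.mean(0)-Rm@L.mean(0);print(n,np.degrees(a),t,np.linalg.norm(L@Rm.T+t-W,axis=1))
E
```

```text
dp [-3.65  -6.409 -0.724] rot [-9.000e-03 -2.000e-03 -4.238e+00]
[[-9.03127470e-01  4.29372364e-01 -3.82413054e-04]
 [ 4.29372535e-01  9.03127088e-01 -8.30551489e-04]
 [-1.12482690e-05 -9.14291527e-04 -9.99999582e-01]]
H -16.102173619946132 [473.03700363   5.01729613] [0.6899749  0.6047535  0.36679585 0.19241993]
P -21.874730410120286 [ 503.59433425 -263.74860807] [0.4749443  0.19647155 0.10510328 0.57832414]
```

Emit:
{"name": "play_rows", "arguments": {
  "dp": [
    [-0.73,-1.28,-0.14],
    [-1.46,-2.56,-0.28],
    [-2.19,-3.84,-0.43],
    [-2.92,-5.12,-0.58],
    [-3.65,-6.41,-0.72]
  ],
  "rot": [
    [0,0,-0.8],
    [0,0,-1.6],
    [0,0,-2.4],
    [0,0,-3.2],
    [0,0,-4.24]
  ]
}}

```text
clock: 0.67
eef_pos: [283.4, 355.8, 251.4]
tcp_rot: [-3.141, -0.0, -3.137]
contact_force: [1.1, 0.3, 1.0]
opening: 1.001
grasp_force: 0.0
```

Emit:
{"name": "play_rows", "arguments": {
  "dp": [
    [0,0,0],
    [0,0,0],
    [0,0,0]
  ],
  "rot": [
    [0,0,0],
    [0,0,0],
    [0,0,0]
  ]
}}

```text
clock: 0.92
eef_pos: [284.1, 358.1, 251.9]
tcp_rot: [3.14, 0.001, 3.14]
contact_force: [-0.2, 0.3, -0.1]
opening: 0.998
grasp_force: 0.0
```

```bash
python3 - <<'E'
from h import *
R,p,s=pose();print(p,s["tcp_rot"])
cmd([450,255,230],np.pi)
E
```

```text
[284.10182602 358.08369996 251.93224096] [3.14032190e+00 7.13660739e-04 3.13979225e+00]
dp [-4.152 -2.57   0.548] rot [ 0.012  0.007 -0.017]
```

Emit:
{"name": "play_rows", "arguments": {
  "dp": [
    [-0.3,-0.9,0],
    [-0.8,-1.75,0.1],
    [-1.5,-2.4,0.2],
    [-2.4,-2.57,0.4],
    [-3.3,-2.57,0.55]
  ],
  "rot": [
    [0,0,0],
    [0,0,0],
    [0,0,0],
    [0,0,0],
    [0,0,0]
  ]
}}

```text
clock: 1.33
eef_pos: [417.1, 254.2, 229.2]
tcp_rot: [3.142, 0.0, 3.141]
contact_force: [-0.9, 1.4, 0.1]
opening: 1.0
grasp_force: 0.0
```

Emit:
{"name": "play_rows", "arguments": {
  "dp": [
    [-0.85,0,0],
    [-0.85,0,0],
    [-0.85,0,0],
    [-0.85,0,0]
  ],
  "rot": [
    [0,0,0],
    [0,0,0],
    [0,0,0],
    [0,0,0]
  ]
}}

```text
clock: 1.67
eef_pos: [449.4, 255.5, 228.7]
tcp_rot: [-3.141, -0.002, -3.142]
contact_force: [-1.0, 0.6, 0.8]
opening: 0.999
grasp_force: 0.0
```

```bash
python3 - <<'E'
from h import *
f=grab("wrist"); np.savez("w1.npz",**f); save(f,"w1.png")
print(f["c"], proj(f,[470,267,50]),proj(f,[470,267,128]))
E
```

```text
[372.46345246 255.5969024  372.46385723] [334.52557798 235.23511813] [338.37364837 269.86426353]
```

View pics/w1.png

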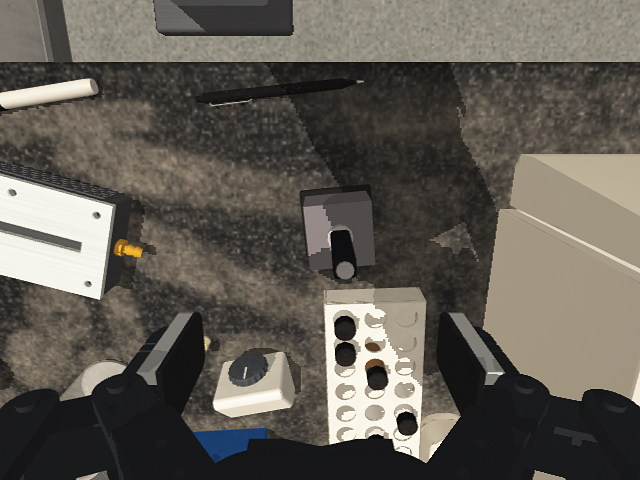

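```bash
python3 - <<'E'
from h import *
f=dict(np.load("w1.npz"))
print(onz(f,[[345,271]],128))
save(f,"w1c.png",(285,170,395,290),5)
E
```

```text
[[470.79347029 271.33578882 128.        ]]
```

View pics/w1c.png

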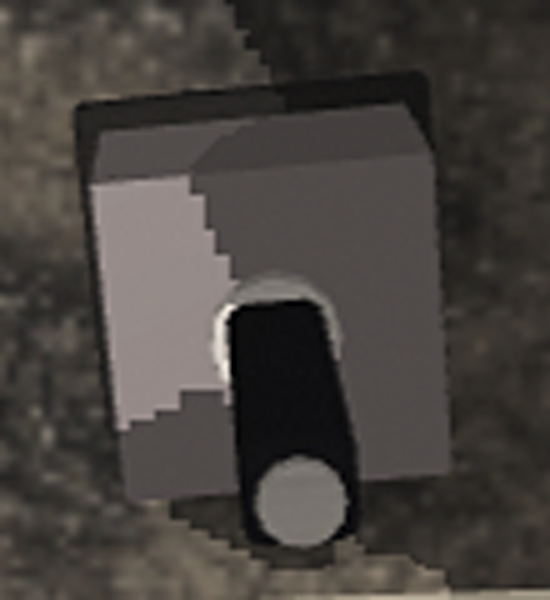

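```bash
python3 - <<'E'
from h import *
f=dict(np.load("w1.npz"))
C=onz(f,[[285+u/5,170+v/5] for u,v in [(90,185),(433,152),(452,470),(128,503)]],50)[:,:2]
print(C,C.mean(0)); 
for i in range(4):
    d=C[(i+1)%4]-C[i]; print(np.linalg.norm(d),np.degrees(np.arctan2(d[1],d[0])))
print(onz(f,[[345.2,270.4]],128))
cmd([471,269.5,140],np.pi+np.radians(0))
E
```

```text
[[445.8461947  240.92005346]
 [440.3313237  296.89800218]
 [495.71235559 302.26320053]
 [501.81418626 246.73929073]] [470.92601506 271.70513673]
56.24895149777475 95.62654516851356
55.640309554800936 5.53342718885135
55.858185578289046 -83.72861451228249
56.269704119421085 -174.06403606509326
[[470.37273066 271.45854964 128.        ]]
dp [-0.556  0.351  2.223] rot [-0.005 -0.013  0.006]
```

Emit:
{"name": "play_rows", "arguments": {
  "dp": [
    [-0.3,0.2,0],
    [-0.535,0.4,0.3],
    [-0.535,0.4,1.1],
    [-0.535,0.4,1.9],
    [-0.535,0.4,2.6]
  ],
  "rot": [
    [0,0,-0.5],
    [0,0,-0.95],
    [0,0,-0.95],
    [0,0,-0.95],
    [0,0,-0.95]
  ]
}}

```text
clock: 2.13
eef_pos: [469.9, 271.6, 124.5]
tcp_rot: [3.141, 0.0, -3.041]
contact_force: [-0.0, 0.7, -0.3]
opening: 1.0
grasp_force: 0.0
```

Emit:
{"name": "play_rows", "arguments": {
  "dp": [
    [0,0,0.5],
    [0,0,0.8],
    [0,0,1.0],
    [0,0,1.1],
    [0,0,1.1]
  ],
  "rot": [
    [0,0,0],
    [0,0,0],
    [0,0,0],
    [0,0,0],
    [0,0,0]
  ]
}}

```text
clock: 2.55
eef_pos: [471.0, 271.2, 81.6]
tcp_rot: [3.142, 0.0, -3.041]
contact_force: [0.3, 1.4, 0.1]
opening: 0.999
grasp_force: 0.0
```

```bash
python3 - <<'E'
from h import *
print(pose()[1:])
cmd([470.8,271.5,81],np.pi+0.1)
E
```

```text
(array([470.99202736, 271.24602042,  81.60057158]), {'clock': 2.55, 'qpos': array([ 5.19736821e-01,  4.20732674e-01,  1.92696243e+00,  3.66527847e-05,
        7.93852884e-01, -1.15120872e+00]), 'qvel': array([-0.00365585, -0.01887209, -0.01471178, -0.00160444,  0.01464081,
       -0.0008671 ]), 'joint_efforts': array([ 1.20665221e-01, -5.49205828e+01, -2.45811832e+01,  5.00915630e-03,
       -2.09079268e-01,  4.75540422e-03]), 'eef_pos': array([470.99202736, 271.24602042,  81.60057158]), 'tcp_rot': array([ 3.14155059e+00,  3.01474168e-05, -3.04146914e+00]), 'contact_force': array([0.25622693, 1.38842008, 0.09786372]), 'wrist_torque': array([ 0.00075401, -0.02530288,  0.00141228]), 'grasp_force': 0.0, 'opening': 0.9988181843205667})
dp [0.004 0.007 0.015] rot [0.    0.    0.001]
```

Close and lift a little.

Emit:
{"name": "play_rows", "arguments": {
  "dp": [
    [0,0,0],
    [0,0,0],
    [0,0,0],
    [0,0,0],
    [0,0,0]
  ],
  "rot": [
    [0,0,0],
    [0,0,0],
    [0,0,0],
    [0,0,0],
    [0,0,0]
  ],
  "fingers": 0,
  "grip_force": 40
}}

```text
clock: 2.97
eef_pos: [471.4, 271.0, 82.0]
tcp_rot: [3.141, 0.001, -3.042]
contact_force: [0.1, -0.3, 0.0]
opening: 0.302
grasp_force: 0.0
```

Emit:
{"name": "play_rows", "arguments": {
  "dp": [
    [0,0,0],
    [0,0,0],
    [0,0,0],
    [0,0,0],
    [0,0,0]
  ],
  "rot": [
    [0,0,0],
    [0,0,0],
    [0,0,0],
    [0,0,0],
    [0,0,0]
  ]
}}

```text
clock: 3.38
eef_pos: [471.3, 271.0, 81.8]
tcp_rot: [3.142, 0.0, -3.042]
contact_force: [-0.2, -0.6, 5.8]
opening: 0.183
grasp_force: 42.4
```

Emit:
{"name": "play_rows", "arguments": {
  "dp": [
    [0,0,-0.2],
    [0,0,-0.6],
    [0,0,-1.1],
    [0,0,-1.6],
    [0,0,-1.6]
  ],
  "rot": [
    [0,0,0],
    [0,0,0],
    [0,0,0],
    [0,0,0],
    [0,0,0]
  ]
}}

```text
clock: 3.8
eef_pos: [473.0, 272.0, 149.2]
tcp_rot: [3.139, 0.005, -3.042]
contact_force: [1.8, 0.9, 0.1]
opening: 0.179
grasp_force: 41.8
```

Emit:
{"name": "play_rows", "arguments": {
  "dp": [
    [0,-0.5,0],
    [0,-1.3,0],
    [0,-2.1,0],
    [0,-2.5,0],
    [0,-2.7,0]
  ],
  "rot": [
    [0,0,0],
    [0,0,0],
    [0,0,0],
    [0,0,0],
    [0,0,0]
  ]
}}

```text
clock: 4.22
eef_pos: [481.5, 161.4, 145.2]
tcp_rot: [-3.141, -0.001, -3.043]
contact_force: [-0.2, 0.0, -0.9]
opening: 0.185
grasp_force: 41.7
```

Emit:
{"name": "play_rows", "arguments": {
  "dp": [
    [0,0,0],
    [0,0,0],
    [0,0,0]
  ],
  "rot": [
    [0,0,0],
    [0,0,0],
    [0,0,0]
  ]
}}

```text
clock: 4.47
eef_pos: [482.0, 164.3, 145.5]
tcp_rot: [3.141, 0.0, -3.042]
contact_force: [-0.6, 0.5, -1.6]
opening: 0.18
grasp_force: 41.7
```

```bash
python3 - <<'E'
from h import *
f=grab("wrist"); np.savez("w2.npz",**f); save(f,"w2.png")
R,p,s=pose();print(p,s["tcp_rot"],s["grasp_force"],s["opening"])
print([proj(f,p+R@[0,0,z]) for z in (-43+0.,0,30,72)])
E
```

```text
[481.92445356 164.46460153 145.46017036] [ 3.14127891e+00  1.18606400e-04 -3.04116582e+00] 41.71723008155823 0.1822849973827556
[array([321.23182026, 385.55066934]), array([321.08406797, 315.6268257 ]), array([321.01899976, 284.83326056]), array([320.95523851, 254.65821437])]
```

View pics/w2.png

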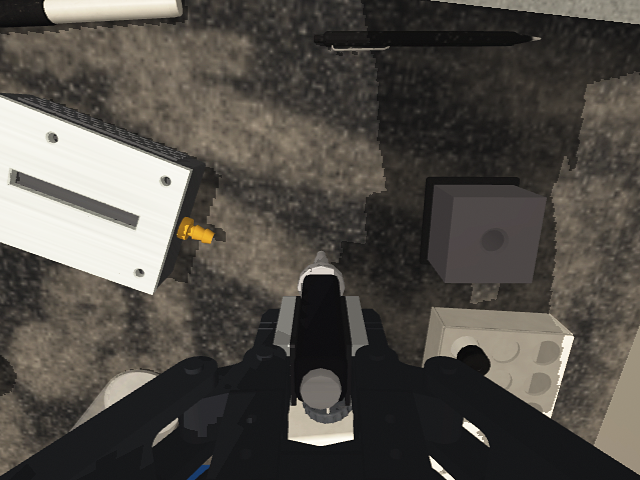

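```bash
cat >> h.py <<'E'
def fit(L,W):
    L=np.array(L,float);W=np.array(W)[:,:2];Lc=L-L.mean(0);Wc=W-W.mean(0)
    a=np.arctan2((Lc[:,0]*Wc[:,1]-Lc[:,1]*Wc[:,0]).sum(),(Lc*Wc).sum())
    Rm=np.array([[np.cos(a),-np.sin(a)],[np.sin(a),np.cos(a)]]);t=W.mean(0)-Rm@L.mean(0)
    return a,t,np.linalg.norm(L@Rm.T+t-W,axis=1)
def blob(f,u,v,h=9,frac=.75):
    """centroid of the dark blob near (u,v), at 8x"""
    g=cv2.cvtColor(f["color"],cv2.COLOR_RGB2GRAY)[v-h:v+h+1,u-h:u+h+1]
    k=8;G=cv2.resize(g,None,fx=k,fy=k,interpolation=cv2.INTER_LINEAR)
    m=(G<frac*np.percentile(g,80)).astype(np.uint8)
    n,lab,st,c=cv2.connectedComponentsWithStats(m)
    i=1+np.argmin([np.hypot(*(c[j]-k*(h+.5)))-st[j,4]*.001 for j in range(1,n)])
    x,y,w,hh,_=st[i]
    return (np.array([x+w/2,y+hh/2])/k-.5+[u-h,v-h]),st[i][2:4]/k
E
python3 - <<'E'
from h import *
f=dict(np.load("w2.npz"))
B=[blob(f,*q) for q in [(52,137),(166,181),(139,272)]]
print(B)
W=onz(f,[b[0] for b in B],40)
a,t,e=fit([[-33,-20],[-33,50],[33,50]],W);print(np.degrees(a),t,e)
# groove rim ends check: top face corners (world->housing)
Rm=np.array([[np.cos(a),-np.sin(a)],[np.sin(a),np.cos(a)]])
for q in [(9,184),(11,169),(139,215),(136,229)]:
    print((onz(f,[q],40)[0,:2]-t)@Rm)
print(Rm@[0,33]+t,Rm@[0,-33]+t)
E
```

```text
[(array([ 52.25  , 137.3125]), array([10.75 , 10.375])), (array([165.3125, 180.75  ]), array([10.625,  9.75 ])), (array([139.0625, 272.3125]), array([9.625, 8.375]))]
-16.186604481030216 [472.7719062    7.53159746] [0.0120961  0.03935266 0.03256839]
[  5.3164229  -39.71323803]
[ -4.55474807 -40.02605174]
[-5.46608033 40.25479747]
[ 4.33079496 40.75527088]
[481.97120352  39.22344071] [463.57260887 -24.16024579]
```

```bash
python3 - <<'E'
from h import *
cmd([481.7,38.3,122],np.pi+0.1)
f=dict(np.load("w1.npz"))
B=[blob(f,*q)[0] for q in [(12,191),(97,215),(88,284)]]
a,t,e=fit([[-33,-20],[-33,50],[33,50]],onz(f,B,40));print(np.degrees(a),t,e)
E
```

```text
dp [ 0.322 -3.138  0.585] rot [0.003 0.001 0.004]
-16.13698656642675 [472.78033337   7.39485201] [0.06251328 0.15660104 0.09413632]
```

Emit:
{"name": "play_rows", "arguments": {
  "dp": [
    [0.05,-0.4,0],
    [0.1,-1.1,0],
    [0.2,-1.9,0],
    [0.3,-2.6,0.1],
    [0.32,-3.0,0.2]
  ],
  "rot": [
    [0,0,0],
    [0,0,0],
    [0,0,0],
    [0,0,0],
    [0,0,0]
  ]
}}

```text
clock: 4.93
eef_pos: [480.8, 41.6, 137.5]
tcp_rot: [-3.141, 0.0, -3.041]
contact_force: [-0.3, -0.1, -0.9]
opening: 0.181
grasp_force: 41.7
```

Emit:
{"name": "play_rows", "arguments": {
  "dp": [
    [0,-0.14,0.2],
    [0,-0.14,0.38],
    [0,-0.14,0.38],
    [0,-0.14,0.38]
  ],
  "rot": [
    [0,0,0],
    [0,0,0],
    [0,0,0],
    [0,0,0]
  ]
}}

```text
clock: 5.27
eef_pos: [481.4, 38.3, 121.7]
tcp_rot: [3.141, -0.001, -3.041]
contact_force: [0.2, 0.2, -1.3]
opening: 0.184
grasp_force: 41.7
```

```bash
python3 - <<'E'
from h import *
f=grab("wrist"); np.savez("w3.npz",**f)
R,p,s=pose();print(p,s["tcp_rot"],s["grasp_force"],s["opening"])
q=proj(f,p+R@[0,0,72]);print(q)
print([proj(f,[481.97,39.22,40]),proj(f,[463.57,-24.16,40])])
save(f,"w3.png",(180,160,400,330),3)
print(onz(f,[q],40))
cmd([481.7,38.3,107.5],np.pi+0.1)
E
```

```text
[481.61085696  38.34565287 122.02941982] [ 3.14136736e+00 -6.53121623e-04 -3.04064006e+00] 41.722288727760315 0.18187403124396878
[320.68253243 255.42123951]
[array([322.05716235, 250.48634213]), array([215.44530581, 209.8108777 ])]
[[485.13794236  38.72232016  40.        ]]
dp [-0.002 -0.001  0.363] rot [ 0.002 -0.006  0.009]
```

View pics/w3.png

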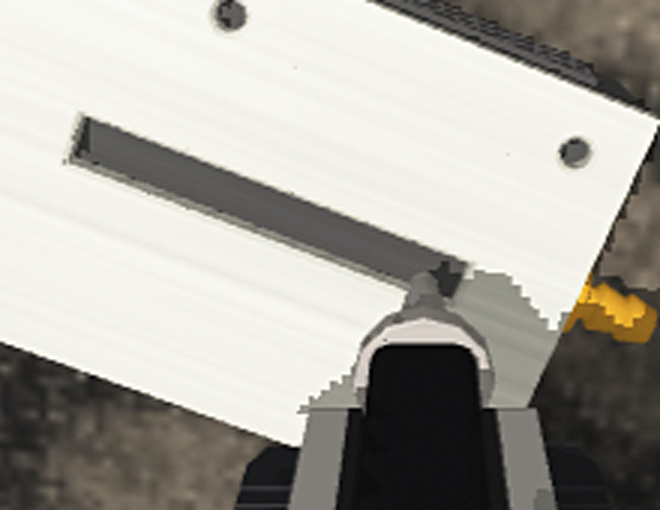

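Emit:
{"name": "play_rows", "arguments": {
  "dp": [
    [0,0,0.1],
    [0,0,0.2],
    [0,0,0.3],
    [0,0,0.36],
    [0,0,0.36]
  ],
  "rot": [
    [0,0,0],
    [0,0,0],
    [0,0,0],
    [0,0,0],
    [0,0,0]
  ]
}}

```text
clock: 5.73
eef_pos: [481.2, 37.3, 107.3]
tcp_rot: [3.142, -0.001, -3.042]
contact_force: [-0.2, -0.3, -0.8]
opening: 0.181
grasp_force: 41.7
```

Emit:
{"name": "play_rows", "arguments": {
  "dp": [
    [0,0,0],
    [0,0,0],
    [0,0,0]
  ],
  "rot": [
    [0,0,0],
    [0,0,0],
    [0,0,0]
  ]
}}

```text
clock: 5.98
eef_pos: [481.8, 37.2, 108.0]
tcp_rot: [-3.142, 0.0, -3.042]
contact_force: [-1.0, -0.4, -0.7]
opening: 0.183
grasp_force: 41.7
```

```bash
python3 - <<'E'
from h import *
f=grab("wrist"); np.savez("w4.npz",**f); save(f,"w4.png",(240,190,360,290),5)
R,p,s=pose();print(p,s["contact_force"],s["opening"])
E
```

```text
[481.79865887  37.18768436 108.07810433] [-0.34929003  1.09747071  0.2439003 ] 0.18226819256424884
```

View pics/w4.png

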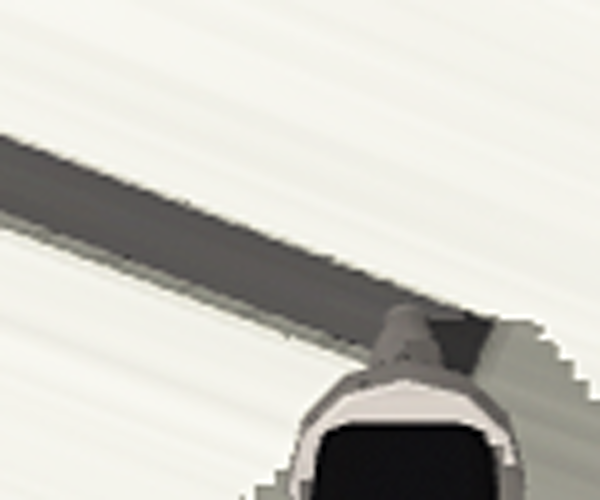

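Emit:
{"name": "play_rows", "arguments": {
  "dp": [
    [0.016,-0.039,0.01],
    [0.031,-0.077,0.015],
    [0.047,-0.116,0.015],
    [0.062,-0.155,0.015],
    [0.078,-0.193,0.015]
  ],
  "rot": [
    [0,0,0],
    [0,0,0],
    [0,0,0],
    [0,0,0],
    [0,0,0]
  ]
}}

```text
clock: 6.45
eef_pos: [479.3, 29.0, 107.3]
tcp_rot: [-3.142, 0.0, -3.042]
contact_force: [-0.3, 0.1, 0.1]
opening: 0.18
grasp_force: 41.7
```

Emit:
{"name": "play_rows", "arguments": {
  "dp": [
    [0.016,-0.039,0],
    [0.031,-0.077,0],
    [0.047,-0.116,0],
    [0.062,-0.155,0],
    [0.078,-0.193,0]
  ],
  "rot": [
    [0,0,0],
    [0,0,0],
    [0,0,0],
    [0,0,0],
    [0,0,0]
  ]
}}

```text
clock: 6.87
eef_pos: [476.9, 21.0, 107.3]
tcp_rot: [-3.142, -0.0, -3.042]
contact_force: [0.2, 0.5, -0.6]
opening: 0.181
grasp_force: 41.7
```

Emit:
{"name": "play_rows", "arguments": {
  "dp": [
    [0.016,-0.039,0],
    [0.031,-0.077,0],
    [0.047,-0.116,0],
    [0.062,-0.155,0],
    [0.078,-0.193,0]
  ],
  "rot": [
    [0,0,0],
    [0,0,0],
    [0,0,0],
    [0,0,0],
    [0,0,0]
  ]
}}

```text
clock: 7.28
eef_pos: [474.6, 13.1, 107.3]
tcp_rot: [3.142, -0.0, -3.042]
contact_force: [0.6, -0.2, -1.5]
opening: 0.182
grasp_force: 41.7
```

Emit:
{"name": "play_rows", "arguments": {
  "dp": [
    [0.016,-0.039,0],
    [0.031,-0.077,0],
    [0.047,-0.116,0],
    [0.062,-0.155,0],
    [0.078,-0.193,0]
  ],
  "rot": [
    [0,0,0],
    [0,0,0],
    [0,0,0],
    [0,0,0],
    [0,0,0]
  ]
}}

```text
clock: 7.7
eef_pos: [472.3, 5.1, 107.3]
tcp_rot: [-3.142, 0.0, -3.042]
contact_force: [0.8, 0.2, -1.4]
opening: 0.182
grasp_force: 41.7
```

```bash
python3 - <<'E'
from h import *
P=[]
for i in range(4):
    f=grab("wrist");P.append(pose()[1])
p=np.mean(P,0);a=np.radians(-16.19);Rm=np.array([[np.cos(a),-np.sin(a)],[np.sin(a),np.cos(a)]])
print(p,(p[:2]-[472.78,7.5])@Rm,pose()[2]["contact_force"])
E
```

```text
[472.24796991   5.05817889 107.30537157] [ 0.16990607 -2.49332675] [-0.19498874 -0.04957711 -1.22476584]
```

Emit:
{"name": "play_rows", "arguments": {
  "dp": [
    [0.014,-0.035,0],
    [0.028,-0.071,0],
    [0.043,-0.106,0],
    [0.057,-0.142,0],
    [0.071,-0.177,0]
  ],
  "rot": [
    [0,0,0],
    [0,0,0],
    [0,0,0],
    [0,0,0],
    [0,0,0]
  ]
}}

```text
clock: 8.32
eef_pos: [470.1, -2.2, 107.3]
tcp_rot: [-3.142, -0.0, -3.042]
contact_force: [0.1, -0.0, -0.2]
opening: 0.181
grasp_force: 41.7
```

Emit:
{"name": "play_rows", "arguments": {
  "dp": [
    [0.014,-0.035,0],
    [0.028,-0.071,0],
    [0.043,-0.106,0],
    [0.057,-0.142,0],
    [0.071,-0.177,0]
  ],
  "rot": [
    [0,0,0],
    [0,0,0],
    [0,0,0],
    [0,0,0],
    [0,0,0]
  ]
}}

```text
clock: 8.73
eef_pos: [468.1, -9.6, 107.3]
tcp_rot: [-3.142, 0.0, -3.042]
contact_force: [0.2, -0.6, -0.7]
opening: 0.182
grasp_force: 41.7
```

Emit:
{"name": "play_rows", "arguments": {
  "dp": [
    [0.014,-0.035,0],
    [0.028,-0.071,0],
    [0.043,-0.106,0],
    [0.057,-0.142,0],
    [0.071,-0.177,0]
  ],
  "rot": [
    [0,0,0],
    [0,0,0],
    [0,0,0],
    [0,0,0],
    [0,0,0]
  ]
}}

```text
clock: 9.15
eef_pos: [465.9, -16.9, 107.3]
tcp_rot: [3.142, -0.0, -3.042]
contact_force: [0.1, 0.6, 0.1]
opening: 0.179
grasp_force: 41.7
```

Emit:
{"name": "play_rows", "arguments": {
  "dp": [
    [0.014,-0.035,0],
    [0.028,-0.071,0],
    [0.043,-0.106,0],
    [0.057,-0.142,0],
    [0.071,-0.177,0]
  ],
  "rot": [
    [0,0,0],
    [0,0,0],
    [0,0,0],
    [0,0,0],
    [0,0,0]
  ]
}}

```text
clock: 9.57
eef_pos: [463.8, -24.2, 107.3]
tcp_rot: [3.142, -0.0, -3.042]
contact_force: [-0.1, 0.7, -0.5]
opening: 0.181
grasp_force: 41.7
```

Emit:
{"name": "play_rows", "arguments": {
  "dp": [
    [0,0,0],
    [0,0,0],
    [0,0,0]
  ],
  "rot": [
    [0,0,0],
    [0,0,0],
    [0,0,0]
  ]
}}

```text
clock: 9.82
eef_pos: [463.9, -24.1, 107.3]
tcp_rot: [3.142, 0.0, -3.042]
contact_force: [0.3, 0.4, -0.7]
opening: 0.179
grasp_force: 41.7
```

```bash
python3 - <<'E'
from h import *
f=grab("wrist")
p=pose()[1];a=np.radians(-16.19);Rm=np.array([[np.cos(a),-np.sin(a)],[np.sin(a),np.cos(a)]])
print(p,(p[:2]-[472.78,7.5])@Rm,pose()[2]["contact_force"])
cmd([470.9,271.5,140],np.pi+.1)
E
```

```text
[463.86395742 -24.03214294 107.33579088] [  0.22944901 -32.76765489] [-0.36362754  0.14683806 -0.32063779]
dp [-0.91   7.334 -0.816] rot [ 0.     0.001 -0.003]
```

Emit:
{"name": "play_rows", "arguments": {
  "dp": [
    [0,0,-0.2],
    [0,0,-0.5],
    [0,0,-0.8],
    [0,0,-1.0],
    [0,0,-1.0]
  ],
  "rot": [
    [0,0,0],
    [0,0,0],
    [0,0,0],
    [0,0,0],
    [0,0,0]
  ]
}}

```text
clock: 10.28
eef_pos: [465.0, -24.1, 149.2]
tcp_rot: [-3.141, 0.003, -3.042]
contact_force: [-0.6, 0.5, -0.6]
opening: 0.182
grasp_force: 41.7
```

Emit:
{"name": "play_rows", "arguments": {
  "dp": [
    [0,0.4,0],
    [-0.1,1.1,0],
    [-0.2,1.9,0],
    [-0.3,2.7,0],
    [-0.4,3.5,0]
  ],
  "rot": [
    [0,0,0],
    [0,0,0],
    [0,0,0],
    [0,0,0],
    [0,0,0]
  ]
}}

```text
clock: 10.7
eef_pos: [465.5, 118.1, 147.1]
tcp_rot: [-3.142, -0.0, -3.043]
contact_force: [0.1, -0.9, -0.2]
opening: 0.181
grasp_force: 41.7
```

Emit:
{"name": "play_rows", "arguments": {
  "dp": [
    [-0.1,0.8,0],
    [-0.3,1.6,0],
    [-0.4,2.4,0],
    [-0.5,3.1,0],
    [-0.51,3.6,0]
  ],
  "rot": [
    [0,0,0],
    [0,0,0],
    [0,0,0],
    [0,0,0],
    [0,0,0]
  ]
}}

```text
clock: 11.12
eef_pos: [471.9, 264.7, 147.0]
tcp_rot: [3.141, 0.0, -3.041]
contact_force: [-0.7, 0.0, -0.3]
opening: 0.178
grasp_force: 41.7
```

Emit:
{"name": "play_rows", "arguments": {
  "dp": [
    [0,0.23,0],
    [0,0.23,0],
    [0,0.23,0],
    [0,0.23,0]
  ],
  "rot": [
    [0,0,0],
    [0,0,0],
    [0,0,0],
    [0,0,0]
  ]
}}

```text
clock: 11.45
eef_pos: [470.6, 270.1, 147.0]
tcp_rot: [-3.141, -0.001, -3.042]
contact_force: [1.0, -0.4, -0.6]
opening: 0.184
grasp_force: 41.7
```

```bash
python3 - <<'E'
from h import *
f=grab("wrist"); np.savez("w5.npz",**f); R,p,s=pose()
print(p,proj(f,p+R@[0,0,72]),proj(f,[470.9,271.5,50]))
save(f,"w5.png",(240,180,400,300),5)
cmd([470.9,271.4,82],np.pi+.1)
E
```

```text
[470.74063432 270.00540998 147.15781817] [320.58757758 255.00529223] [323.02635522 242.02413054]
dp [-0.008  0.035  1.629] rot [-0.005 -0.005 -0.012]
```

View pics/w5.png

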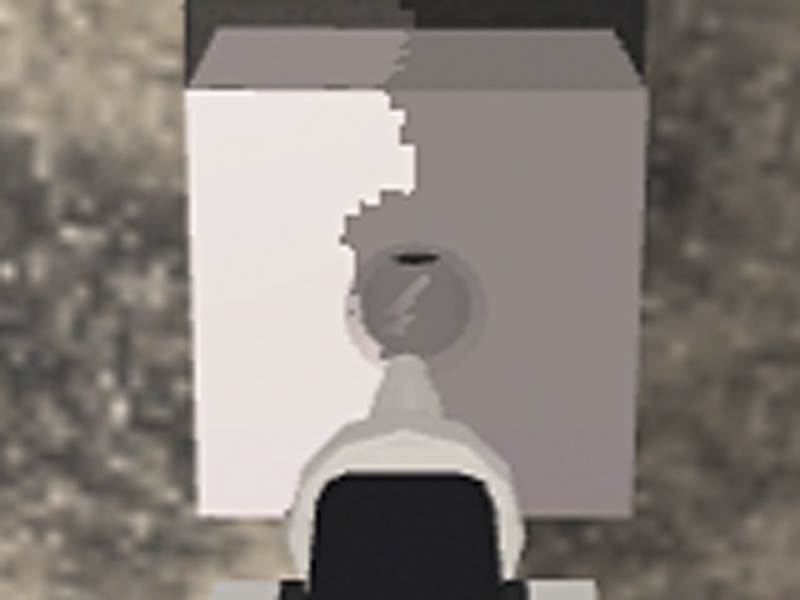

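Emit:
{"name": "play_rows", "arguments": {
  "dp": [
    [0,0.035,0],
    [0,0.035,0.3],
    [0,0.035,0.6],
    [0,0.035,0.9],
    [0,0.035,1.2]
  ],
  "rot": [
    [0,0,0],
    [0,0,0],
    [0,0,0],
    [0,0,0],
    [0,0,0]
  ]
}}

```text
clock: 11.92
eef_pos: [471.0, 272.0, 99.0]
tcp_rot: [3.141, 0.0, -3.043]
contact_force: [0.8, -0.7, -0.4]
opening: 0.184
grasp_force: 41.7
```

Emit:
{"name": "play_rows", "arguments": {
  "dp": [
    [0,0,0.2],
    [0,0,0.36],
    [0,0,0.41],
    [0,0,0.41],
    [0,0,0.41]
  ],
  "rot": [
    [0,0,0],
    [0,0,0],
    [0,0,0],
    [0,0,0],
    [0,0,0]
  ]
}}

```text
clock: 12.33
eef_pos: [471.0, 272.8, 83.2]
tcp_rot: [3.141, 0.0, -3.042]
contact_force: [-1.2, -0.4, -0.7]
opening: 0.18
grasp_force: 41.8
```

Emit:
{"name": "play_rows", "arguments": {
  "dp": [
    [0,-0.015,0.02],
    [0,-0.03,0.03],
    [0,-0.03,0.03]
  ],
  "rot": [
    [0,0,0],
    [0,0,0],
    [0,0,0]
  ]
}}

```text
clock: 12.58
eef_pos: [471.0, 271.5, 82.0]
tcp_rot: [3.141, 0.0, -3.042]
contact_force: [-0.6, -0.9, -1.5]
opening: 0.179
grasp_force: 41.8
```

Emit:
{"name": "play_rows", "arguments": {
  "dp": [
    [0,0,0],
    [0,0,0],
    [0,0,0],
    [0,0,0],
    [0,0,0]
  ],
  "rot": [
    [0,0,0],
    [0,0,0],
    [0,0,0],
    [0,0,0],
    [0,0,0]
  ],
  "fingers": 1
}}

```text
clock: 13.0
eef_pos: [470.9, 271.5, 81.8]
tcp_rot: [3.142, 0.0, -3.042]
contact_force: [-0.6, -0.0, -0.3]
opening: 0.878
grasp_force: 0.0
```

Emit:
{"name": "play_rows", "arguments": {
  "dp": [
    [0,0,0],
    [0,0,0],
    [0,0,0],
    [0,0,0],
    [0,0,0]
  ],
  "rot": [
    [0,0,0],
    [0,0,0],
    [0,0,0],
    [0,0,0],
    [0,0,0]
  ]
}}

```text
clock: 13.42
eef_pos: [470.8, 271.5, 81.7]
tcp_rot: [-3.142, -0.0, -3.042]
contact_force: [1.0, -0.1, 0.3]
opening: 0.998
grasp_force: 0.0
```

Emit:
{"name": "play_rows", "arguments": {
  "dp": [
    [0,0,-0.4],
    [0,0,-1.2],
    [0,0,-2.0],
    [0,0,-2.8],
    [0,0,-3.5]
  ],
  "rot": [
    [0,0,0],
    [0,0,0],
    [0,0,0],
    [0,0,0],
    [0,0,0]
  ]
}}

```text
clock: 13.83
eef_pos: [470.9, 271.5, 223.8]
tcp_rot: [3.141, 0.001, -3.042]
contact_force: [0.7, -0.1, 0.6]
opening: 1.0
grasp_force: 0.0
```

Emit:
{"name": "play_rows", "arguments": {
  "dp": [
    [0,0,0],
    [0,0,0]
  ],
  "rot": [
    [0,0,0],
    [0,0,0]
  ]
}}

```text
clock: 14.0
eef_pos: [471.8, 272.0, 223.5]
tcp_rot: [3.14, 0.004, -3.042]
contact_force: [0.3, 0.5, -0.4]
opening: 1.001
grasp_force: 0.0
```

```bash
python3 - <<'E'
from h import *
f=grab("wrist"); R,p,s=pose()
print(p,proj(f,[470.9,271.5,128]))
g=cv2.cvtColor(f["color"],cv2.COLOR_RGB2GRAY);u,v=map(int,proj(f,[470.9,271.5,128]))
print(g[v-24:v+25:3,u-24:u+25:3])
cmd([480,-240,225],1.189)
E
```

```text
[470.82988811 271.47984605 221.845971  ] [319.74721683 240.0705329 ]
[[144 145 144 144 172  14  16  17  16  15  15  14 123  78  78  78  77]
 [144 144 144 144 135  15  15  15  15  15  17  15  66  79  78  79  79]
 [144 144 144 144 100  16  16  16  15  15  15  13  52  78  78  78  78]
 [144 143 145 145  30  15  16  16  17  16  16  17  40  78  78  78  77]
 [144 143 144 144   3  18  19  16  13  16  18  18  25  79  78  78  78]
 [144 144 144 144   5  18  66 119 130 113  47  17  26  79  78  78  79]
 [144 142 143 142   6  40 115 115 114 115 115  11  26  77  77  78  78]
 [142 142 143 144   5  91 116 117 116 116 116  96  26  78  79  77  78]
 [143 142 143 142   5  95 118 118 118 118 119  82  60  74  78  78  78]
 [129 127 126 123  14  45 119 119 119 119 121   9  54  81  76  74  76]
 [ 87  80  71  61  58  14  59 118 118 120  29  15  45  75  53  67  58]
 [ 77  77  84  87  86  73  82  76  55  56  61  39  42  39  58  60  56]
 [ 89  86  87  90  81  96  95  75  66  41  65  55  48  45  33  73  77]
 [ 95  88  92  91  93 110  58  39  45  48  45  46  47  40  40  44  50]
 [ 96 102  88  98  92 100  42  46  47  39  41  43  44  50  54  41  40]
 [ 91 104 106  85  80  87  50  46  51  49  44  41  49  43  42  56  42]
 [108  90 110 112  88  94  48  48  59  52  49  40  47  50  52  55  77]]
dp [  1.044 -12.746  -0.083] rot [9.0000e-03 1.0000e-03 1.9598e+01]
```

Emit:
{"name": "play_rows", "arguments": {
  "dp": [
    [0.05,-0.5,0],
    [0.1,-1.3,0],
    [0.2,-2.2,0],
    [0.3,-3.1,0],
    [0.35,-4.0,0]
  ],
  "rot": [
    [0,0,0],
    [0,0,0],
    [0,0,0],
    [0,0,0],
    [0,0,0]
  ]
}}

```text
clock: 14.47
eef_pos: [471.2, 109.3, 219.9]
tcp_rot: [-3.141, -0.003, -3.041]
contact_force: [-0.0, 0.1, -0.5]
opening: 1.0
grasp_force: 0.0
```

Emit:
{"name": "play_rows", "arguments": {
  "dp": [
    [0.05,-0.9,0],
    [0.1,-1.8,0],
    [0.2,-2.7,0],
    [0.3,-3.6,0],
    [0.35,-4.5,0]
  ],
  "rot": [
    [0,0,0],
    [0,0,0],
    [0,0,0],
    [0,0,0],
    [0,0,0]
  ]
}}

```text
clock: 14.88
eef_pos: [475.2, -71.2, 220.1]
tcp_rot: [3.141, -0.003, -3.042]
contact_force: [1.8, 1.1, 1.0]
opening: 0.999
grasp_force: 0.0
```

Emit:
{"name": "play_rows", "arguments": {
  "dp": [
    [0.05,-0.9,0],
    [0.1,-1.8,0],
    [0.2,-2.7,0],
    [0.3,-3.5,0],
    [0.34,-4.2,0]
  ],
  "rot": [
    [0,0,0],
    [0,0,0],
    [0,0,0],
    [0,0,0],
    [0,0,0]
  ]
}}

```text
clock: 15.3
eef_pos: [478.5, -239.9, 219.8]
tcp_rot: [3.14, -0.003, -3.043]
contact_force: [0.6, 0.1, 0.2]
opening: 1.001
grasp_force: 0.0
```

Emit:
{"name": "play_rows", "arguments": {
  "dp": [
    [0,0,0],
    [0,0,0],
    [0,0,0],
    [0,0,0],
    [0,0,0]
  ],
  "rot": [
    [0,0,0.8],
    [0,0,1.8],
    [0,0,2.8],
    [0,0,3.8],
    [0,0,4.8]
  ]
}}

```text
clock: 15.72
eef_pos: [479.0, -237.8, 219.7]
tcp_rot: [3.141, -0.003, 2.733]
contact_force: [-0.8, 0.4, -0.4]
opening: 0.996
grasp_force: 0.0
```

Emit:
{"name": "play_rows", "arguments": {
  "dp": [
    [0,0,0],
    [0,0,0],
    [0,0,0],
    [0,0,0],
    [0,0,0]
  ],
  "rot": [
    [0,0,1],
    [0,0,2],
    [0,0,3],
    [0,0,4],
    [0,0,5]
  ]
}}

```text
clock: 16.13
eef_pos: [479.0, -237.6, 219.8]
tcp_rot: [-3.14, -0.003, 2.21]
contact_force: [0.7, -0.2, -0.0]
opening: 1.003
grasp_force: 0.0
```

Emit:
{"name": "play_rows", "arguments": {
  "dp": [
    [0,0,0],
    [0,0,0],
    [0,0,0],
    [0,0,0],
    [0,0,0]
  ],
  "rot": [
    [0,0,1],
    [0,0,2],
    [0,0,3],
    [0,0,4],
    [0,0,5]
  ]
}}

```text
clock: 16.55
eef_pos: [479.1, -237.6, 219.8]
tcp_rot: [-3.139, -0.002, 1.686]
contact_force: [-0.4, -1.0, -0.0]
opening: 1.0
grasp_force: 0.0
```

Emit:
{"name": "play_rows", "arguments": {
  "dp": [
    [0,0,0],
    [0,0,0],
    [0,0,0],
    [0,0,0],
    [0,0,0]
  ],
  "rot": [
    [0,0,1],
    [0,0,2],
    [0,0,3],
    [0,0,4],
    [0,0,4.8]
  ]
}}

```text
clock: 16.97
eef_pos: [479.0, -237.6, 219.8]
tcp_rot: [-3.138, -0.0, 1.183]
contact_force: [-0.1, 0.1, 0.7]
opening: 1.005
grasp_force: 0.0
```

Emit:
{"name": "play_rows", "arguments": {
  "dp": [
    [0,0,0],
    [0,0,0],
    [0,0,0]
  ],
  "rot": [
    [0,0,0],
    [0,0,0],
    [0,0,0]
  ]
}}

```text
clock: 17.22
eef_pos: [479.6, -237.9, 220.8]
tcp_rot: [-3.14, -0.0, 1.192]
contact_force: [0.2, -0.2, 0.5]
opening: 0.998
grasp_force: 0.0
```

```bash
python3 - <<'E'
from h import *
f=grab("wrist"); np.savez("w6.npz",**f); save(f,"w6.png"); R,p,s=pose()
print(p,s["tcp_rot"])
a=np.radians(-21.9);Rm=np.array([[np.cos(a),-np.sin(a)],[np.sin(a),np.cos(a)]])
for h in [(33,50),(33,-50),(-33,50),(-33,-20)]:
    print(h,proj(f,[*(Rm@h+[503.6,-263]),6]))
E
```

```text
[ 479.71167636 -237.96700764  221.04706289] [-3.14046172e+00 -8.85421221e-05  1.19112204e+00]
(33, 50) [394.29172208 161.41629446]
(33, -50) [388.15123048 267.33585382]
(-33, 50) [319.28924469 161.17557749]
(-33, -20) [319.12464628 237.11588557]
```

View pics/w6.png

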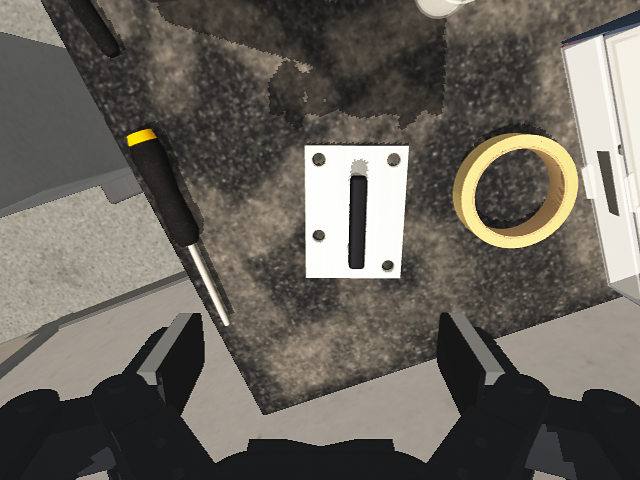

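```bash
python3 - <<'E'
from h import *
f=dict(np.load("w6.npz"))
B=[blob(f,*q,h=9) for q in [(394,159),(388,266),(319,159),(319,236)]]
print(B)
a,t,e=fit([[33,50],[33,-50],[-33,50],[-33,-20]],onz(f,[b[0] for b in B],6));print(a,np.degrees(a),t,e)
# handle: dark bar centre at z=41
g=cv2.cvtColor(f["color"],cv2.COLOR_RGB2GRAY)[168:276,335:385]
m=cv2.connectedComponentsWithStats((g<60).astype(np.uint8));i=1+np.argmax(m[2][1:,4]);print(m[2][i])
x,y,w,h,_=m[2][i]; print(onz(f,[[335+x+w/2-.5,168+y+h/2-.5]],41))
cmd([*t,100],a+np.pi/2); cmd([*t,15],a+np.pi/2)
E
```

```text
[(array([393.3125, 159.375 ]), array([13.875, 14.   ])), (array([387.375, 265.5  ]), array([12.5, 12. ])), (array([318.375, 159.25 ]), array([14., 14.])), (array([318.25  , 235.6875]), array([13.   , 12.875]))]
-0.3802580057476678 -21.787178855402768 [ 503.44324981 -261.13008346] [0.03613693 0.1655319  0.14624507 0.22101405]
[  14    8   18   93 1475]
[[ 504.25681934 -258.76227803   41.        ]]
dp [-0.318  0.769  3.025] rot [-0.011 -0.001  0.006]
dp [-0.318  0.771  5.15 ] rot [-0.011 -0.001  0.006]
```

Emit:
{"name": "play_rows", "arguments": {
  "dp": [
    [-0.15,0.4,0.3],
    [-0.318,0.77,0.9],
    [-0.318,0.77,1.7],
    [-0.318,0.77,2.5],
    [-0.318,0.77,3.0]
  ],
  "rot": [
    [-0.01,0,0],
    [-0.01,0,0],
    [-0.01,0,0],
    [-0.01,0,0],
    [-0.01,0,0]
  ]
}}

```text
clock: 17.68
eef_pos: [502.6, -260.9, 98.7]
tcp_rot: [-3.14, -0.0, 1.19]
contact_force: [-0.7, 0.2, -0.2]
opening: 1.001
grasp_force: 0.0
```

Emit:
{"name": "play_rows", "arguments": {
  "dp": [
    [0,0,0],
    [0,0,0]
  ],
  "rot": [
    [0,0,0],
    [0,0,0]
  ]
}}

```text
clock: 17.85
eef_pos: [503.2, -261.1, 101.0]
tcp_rot: [-3.14, -0.0, 1.19]
contact_force: [0.5, -0.2, 0.2]
opening: 0.998
grasp_force: 0.0
```

```bash
python3 - <<'E'
from h import *
a,t=-0.38026,[503.4,-261.1]
f=grab("wrist"); np.savez("w7.npz",**f); R,p,s=pose(); print(p,s["tcp_rot"])
Rm=np.array([[np.cos(a),-np.sin(a)],[np.sin(a),np.cos(a)]])
L=[[33,50],[33,-50],[-33,50],[-33,-20]]
for l in L: print(proj(f,[*(Rm@l+t),6]))
q=[tuple(np.round(proj(f,[*(Rm@l+t),6])).astype(int)) for l in L]
try:
    B=[blob(f,*x,h=14)for x in q]; print(B); print(fit(L,onz(f,[b[0] for b in B],6)))
except Exception as ex: print(ex)
cmd([*t,15],a+np.pi/2)
E
```

```text
[ 504.20794295 -261.58521965  102.31760367] [3.14036227e+00 2.19904599e-05 1.18959197e+00]
[377.08524403 160.30489071]
[370.73989265 313.56999929]
[264.38056075 160.37584881]
[269.08470334 271.39726278]
[(array([377.0625, 159.5   ]), array([19.625, 20.25 ])), (array([370.875, 314.   ]), array([18.75, 17.5 ])), (array([264.875, 159.5  ]), array([19.75, 20.5 ])), (array([269.0625, 271.4375]), array([20.125, 18.375]))]
(np.float64(-0.3816948199908199), array([ 503.53272216, -260.9842802 ]), array([0.40089593, 0.4360792 , 0.34148382, 0.24119839]))
dp [ 0.004 -0.026  2.183] rot [ 0.012  0.    -0.009]
```

Emit:
{"name": "play_rows", "arguments": {
  "dp": [
    [0,-0.01,0.5],
    [0,-0.01,1.1],
    [0,-0.01,1.6],
    [0,-0.01,2.0],
    [0,-0.01,2.15]
  ],
  "rot": [
    [0,0,0],
    [0,0,0],
    [0,0,0],
    [0,0,0],
    [0,0,0]
  ]
}}

```text
clock: 18.32
eef_pos: [503.9, -261.5, 15.7]
tcp_rot: [3.14, 0.0, 1.189]
contact_force: [-0.6, 0.2, -0.2]
opening: 0.996
grasp_force: 0.0
```

Emit:
{"name": "play_rows", "arguments": {
  "dp": [
    [0,0,0],
    [0,0,0],
    [0,0,0]
  ],
  "rot": [
    [0,0,0],
    [0,0,0],
    [0,0,0]
  ]
}}

```text
clock: 18.57
eef_pos: [504.7, -261.9, 17.4]
tcp_rot: [3.138, 0.0, 1.189]
contact_force: [-0.2, 0.2, 0.1]
opening: 1.003
grasp_force: 0.0
```

```bash
python3 - <<'E'
from h import *
R,p,s=pose(); print(p,s["tcp_rot"],s["contact_force"])
cmd([503.4,-261.1,16],-0.3805+np.pi/2)
E
```

```text
[ 504.73891547 -261.88467162   17.36536872] [3.13796339e+00 2.52492361e-04 1.18895252e+00] [-0.23385522  0.21930892  0.07284168]
dp [ 0.006 -0.038  0.034] rot [ 0.035  0.002 -0.013]
```

Emit:
{"name": "play_rows", "arguments": {
  "dp": [
    [0,-0.035,0.03],
    [0,-0.035,0.03],
    [0,-0.035,0.03]
  ],
  "rot": [
    [0.035,0,-0.01],
    [0.035,0,-0.01],
    [0.035,0,-0.01]
  ]
}}

```text
clock: 18.82
eef_pos: [502.6, -260.9, 15.1]
tcp_rot: [-3.14, 0.0, 1.19]
contact_force: [0.8, 1.1, -0.0]
opening: 1.003
grasp_force: 0.0
```

Emit:
{"name": "play_rows", "arguments": {
  "dp": [
    [0,0,0],
    [0,0,0],
    [0,0,0],
    [0,0,0],
    [0,0,0]
  ],
  "rot": [
    [0,0,0],
    [0,0,0],
    [0,0,0],
    [0,0,0],
    [0,0,0]
  ],
  "fingers": 0,
  "grip_force": 90
}}

```text
clock: 19.23
eef_pos: [502.2, -260.8, 14.5]
tcp_rot: [-3.139, 0.0, 1.19]
contact_force: [0.0, 0.5, -0.2]
opening: 0.3
grasp_force: 0.0
```

Emit:
{"name": "play_rows", "arguments": {
  "dp": [
    [0,0,0],
    [0,0,0],
    [0,0,0],
    [0,0,0],
    [0,0,0]
  ],
  "rot": [
    [0,0,0],
    [0,0,0],
    [0,0,0],
    [0,0,0],
    [0,0,0]
  ]
}}

```text
clock: 19.65
eef_pos: [502.5, -260.9, 14.8]
tcp_rot: [-3.14, 0.0, 1.19]
contact_force: [-0.0, 0.1, 5.0]
opening: 0.143
grasp_force: 88.6
```

```bash
python3 - <<'E'
from h import *
R,p,s=pose(); print(p,s["tcp_rot"],s["contact_force"],s["opening"],s["grasp_force"])
E
```

```text
[ 502.5126589  -260.89941587   14.76270141] [-3.13952163e+00  6.03112181e-05  1.18981122e+00] [-0.04406688  0.07096562  4.99888593] 0.14332471778149647 88.59233379364014
```

Emit:
{"name": "play_rows", "arguments": {
  "dp": [
    [0,0,-0.1],
    [0,0,-0.4],
    [0,0,-0.8],
    [0,0,-1.3],
    [0,0,-1.8]
  ],
  "rot": [
    [0,0,0],
    [0,0,0],
    [0,0,0],
    [0,0,0],
    [0,0,0]
  ]
}}

```text
clock: 20.07
eef_pos: [501.7, -260.5, 87.3]
tcp_rot: [-3.137, -0.0, 1.19]
contact_force: [-0.2, -0.2, -3.0]
opening: 0.144
grasp_force: 87.8
```

Emit:
{"name": "play_rows", "arguments": {
  "dp": [
    [0,0,-0.4],
    [0,0,-0.7],
    [0,0,-0.8],
    [0,0,-0.8],
    [0,0,-0.8]
  ],
  "rot": [
    [0,0,0],
    [0,0,0],
    [0,0,0],
    [0,0,0],
    [0,0,0]
  ]
}}

```text
clock: 20.48
eef_pos: [502.1, -260.7, 118.1]
tcp_rot: [-3.138, -0.0, 1.19]
contact_force: [0.0, 0.2, -3.0]
opening: 0.151
grasp_force: 88.0
```

```bash
cat > plate.py <<'E'
from h import *
def plate(zoff=14.8,name=None):
    """measure plate pose from its holes (upper rim) in the wrist view; z taken from TCP"""
    f=grab("wrist"); R,p,s=pose()
    print("tcp",np.round(p,2),np.round(s["tcp_rot"],4),"F",np.round(s["contact_force"],1),s["opening"],s["grasp_force"])
    L=[[33,50],[33,-50],[-33,50],[-33,-20]]; B=[]
    for l in L:
        # tool x = plate y, tool y = plate x
        X=p+R@np.array([l[1],l[0],zoff-6.]); u=proj(f,X); b=blob(f,*np.round(u).astype(int),h=15); B.append(b[0]); print(l,np.round(u,1),np.round(b[0],1),b[1])
    W=onz(f,B,p[2]-zoff+6); a,t,e=fit(L,W); print("plate",a,np.degrees(a),t,e)
    if name: save(f,name); np.savez(name+".npz",**f)
    return f,a,t
E
python3 - <<'E'
from plate import *
f,a,t=plate(name="w8.png")
cmd([472.8,7.5,115],np.radians(-16.17)+np.pi/2)
E
```

```text
tcp [ 501.87 -260.52  117.64] [-3.1375e+00 -1.0000e-04  1.1899e+00] F [-0.2  0.6 -4.4] 0.1485843303443906 88.01449656486511
[33, 50] [405.8 186.2] [405.6 184.6] [28.75  28.125]Traceback (most recent call last):
  File "<stdin>", line 2, in <module>
  File "plate.py", line 9, in plate
    X=p+R@np.array([l[1],l[0],zoff-6.]); u=proj(f,X); b=blob(f,*np.round(u).astype(int),h=15); B.append(b[0]); print(l,np.round(u,1),np.round(b[0],1),b[1])
                                                        ~~~~^^^^^^^^^^^^^^^^^^^^^^^^^^^^^^^^^
  File "h.py", line 40, in blob
    i=1+np.argmin([np.hypot(*(c[j]-k*(h+.5)))-st[j,4]*.001 for j in range(1,n)])
        ~~~~~~~~~^^^^^^^^^^^^^^^^^^^^^^^^^^^^^^^^^^^^^^^^^^^^^^^^^^^^^^^^^^^^^^^
    return _wrapfunc(a, 'argmin', axis=axis, out=out, **kwds)
    return _wrapit(obj, method, *args, **kwds)
    result = getattr(arr, method)(*args, **kwds)
ValueError: attempt to get argmin of an empty sequence
```

```bash
sed -i 's/\[33,50\],\[33,-50\],\[-33,50\]/[33,50],[-33,50]/; s/h=15/h=20/' plate.py
python3 - <<'E'
from plate import *
f,a,t=plate(name="w8.png")
cmd([472.8,7.5,115],np.radians(-16.17)+np.pi/2)
E
```

```text
tcp [ 501.78 -260.49  117.42] [-3.1370e+00 -2.0000e-04  1.1898e+00] F [-0.2 -0.7 -3.8] 0.14854379925454872 88.01461100578308
[33, 50] [406.3 186.5] [405.9 184. ] [29.375 29.5  ]
[-33, 50] [233.5 186.5] [234.9 184.7] [32.75  34.875]
[-33, -20] [244.1 346.4] [246.7 346. ] [35.625 41.   ]
plate -0.3692963111870095 -21.159120020765535 [ 502.7263782  -260.11383337] [0.44415817 0.47308414 0.25369481]
dp [ 5.95  -3.163  0.076] rot [-0.043 -0.004 -0.943]
```

Emit:
{"name": "play_rows", "arguments": {
  "dp": [
    [0.2,-0.1,0],
    [0.7,-0.38,0],
    [1.4,-0.75,0],
    [2.1,-1.12,0],
    [2.8,-1.5,0]
  ],
  "rot": [
    [0,0,0],
    [0,0,0],
    [0,0,0],
    [0,0,0],
    [-0.04,0,0]
  ]
}}

```text
clock: 21.0
eef_pos: [487.6, -132.9, 117.9]
tcp_rot: [3.141, -0.0, 1.189]
contact_force: [0.4, 1.1, -2.8]
opening: 0.145
grasp_force: 88.0
```

Emit:
{"name": "play_rows", "arguments": {
  "dp": [
    [0.7,-0.37,0],
    [1.4,-0.74,0],
    [2.1,-1.11,0],
    [2.7,-1.42,0],
    [3.0,-1.6,0]
  ],
  "rot": [
    [0,0,-0.15],
    [0,0,-0.35],
    [0,0,-0.55],
    [0,0,-0.75],
    [0,0,-0.94]
  ]
}}

```text
clock: 21.42
eef_pos: [472.3, 3.6, 118.0]
tcp_rot: [-3.141, -0.0, 1.291]
contact_force: [0.5, 0.2, -2.5]
opening: 0.143
grasp_force: 88.0
```

Emit:
{"name": "play_rows", "arguments": {
  "dp": [
    [0,0,0],
    [0,0,0],
    [0,0,0],
    [0,0,0],
    [0,0,0]
  ],
  "rot": [
    [0,0,0],
    [0,0,0],
    [0,0,0],
    [0,0,0],
    [0,0,0]
  ]
}}

```text
clock: 21.83
eef_pos: [473.7, -0.2, 118.4]
tcp_rot: [3.14, 0.0, 1.287]
contact_force: [0.1, 0.1, -3.7]
opening: 0.144
grasp_force: 88.0
```

```bash
python3 - <<'E'
from plate import *
f,a,t=plate(name="w9.png")
cmd([472.8,7.5,80],np.radians(-16.17)+np.pi/2)
g=cv2.cvtColor(f["color"],cv2.COLOR_RGB2GRAY)
for u,v in [(406,185),(235,185),(246,346)]: print(g[v-24:v+25:4,u-24:u+25:4])
E
```

```text
tcp [ 4.7372e+02 -1.3000e-01  1.1847e+02] [3.1401e+00 3.0000e-04 1.2869e+00] F [-0.1  0.1 -2.5] 0.1431279608927831 88.02042245864868
[33, 50] [406.7 186.5] [407.8 184.1] [25.125 29.375]
[-33, 50] [233.6 186.5] [233.2 186.8] [39.375 39.5  ]
[-33, -20] [244.2 346.6] [244.4 347. ] [40.125 41.   ]
plate -0.27638999180473495 -15.835980030066724 [4.74103087e+02 6.82079109e-02] [0.57776963 0.17063001 0.41659316]
dp [ 0.177 -0.077  0.962] rot [ 0.014  0.003 -0.016]
[[190 185 188 185 183 193 187 193 187 192 184 185 185]
 [190 184 188 185 184 193 187 193 186 190 186 186 186]
 [188 184 189 186 185 181 171 176 165 192 183 186 186]
 [189 184 186 184 162  35  40  36  31 175 185 185 187]
 [187 184 187 169  42  42  36  39  54  63 169 186 187]
 [187 184 182 193  32  35  40  32  51  57 150 180 187]
 [187 184 173 192  34  34  43  47  64  56 147 179 187]
 [187 186 176 193  37  33  34  55  64 103 158 185 188]
 [185 186 185 194  37  32  34  43  81 157 177 185 187]
 [185 186 187 177  60  45  49 119 159 182 185 186 189]
 [186 186 187 182 182 186 174 184 188 185 186 185 189]
 [184 186 187 182 188 186 191 189
[... 809 characters left out ...]
55 255 255 254 255 255 255 255  38  43]
 [254 254 255 255 255 254 254 255 255 255 255  31  31]
 [254 254 255 255 254 254 254 255 255 255  82  30  31]
 [254 254 254 255 255 188 244 255 255 255  20  29  30]
 [254 254 255 105  85  81  96 105 236 255  28  31  31]
 [254 254 244  74  68  96 109 120 124 255  30  31  31]
 [254 254 237 160  69  83  99 112 127  44  31  30  30]
 [254 254 239 155 162  59  86 133  25  31  31  30  31]
 [254 254 249 238 162 168 162  18  30  31  32  31  31]
 [254 254 254 254 239 231 188  28  30  30  31  36  35]
 [235 254 254 254 255 255  20  30  31  31  30  31  30]
 [ 81 255 179  16  27  30  30  30  31  31  30  30  31]
 [ 29  31  31  31  30  30  31  30  31  31  31  31  31]]
```

```bash
python3 - <<'E'
from h import *
cmd([472.3,7.4,85],np.radians(-16.17)+np.pi/2)
E
```

```text
dp [ 0.171 -0.088  0.837] rot [ 0.014  0.003 -0.016]
```

Emit:
{"name": "play_rows", "arguments": {
  "dp": [
    [0.08,-0.04,0.1],
    [0.17,-0.09,0.3],
    [0.17,-0.09,0.5],
    [0.17,-0.09,0.7],
    [0.17,-0.09,0.83]
  ],
  "rot": [
    [0.015,0,0],
    [0.015,0,-0.015],
    [0.015,0,-0.015],
    [0.015,0,-0.015],
    [0.015,0,-0.015]
  ]
}}

```text
clock: 22.3
eef_pos: [471.4, 8.2, 83.9]
tcp_rot: [-3.14, 0.001, 1.29]
contact_force: [0.5, 0.1, -3.9]
opening: 0.142
grasp_force: 88.0
```

Emit:
{"name": "play_rows", "arguments": {
  "dp": [
    [0,0,0],
    [0,0,0],
    [0,0,0],
    [0,0,0],
    [0,0,0]
  ],
  "rot": [
    [0,0,0],
    [0,0,0],
    [0,0,0],
    [0,0,0],
    [0,0,0]
  ]
}}

```text
clock: 22.72
eef_pos: [472.5, 8.1, 85.7]
tcp_rot: [3.141, -0.0, 1.29]
contact_force: [0.1, -0.4, -3.3]
opening: 0.145
grasp_force: 87.9
```

```bash
python3 - <<'E'
from h import *
P=[]
for i in range(4): grab("wrist");R,p,s=pose();P.append(p)
print(np.array(P),s["tcp_rot"],s["contact_force"])
cmd([472.3,7.4,66],np.radians(-16.17)+np.pi/2)
E
```

```text
[[472.42370576   8.08475869  85.66102866]
 [472.38258497   8.09084689  85.65222585]
 [472.34449254   8.10959756  85.59068408]
 [472.29925839   8.10112979  85.57624046]] [3.14116815e+00 3.43942614e-05 1.28980539e+00] [ 0.36109063  0.12797631 -3.60042137]
dp [-0.017  0.005  0.489] rot [0.004 0.    0.012]
```

Emit:
{"name": "play_rows", "arguments": {
  "dp": [
    [-0.01,0,0.1],
    [-0.015,0,0.2],
    [-0.015,0,0.3],
    [-0.015,0,0.4],
    [-0.015,0,0.48]
  ],
  "rot": [
    [0,0,0],
    [0,0,0],
    [0,0,0],
    [0,0,0],
    [0,0,0]
  ]
}}

```text
clock: 23.33
eef_pos: [471.7, 7.5, 65.5]
tcp_rot: [-3.141, 0.0, 1.29]
contact_force: [0.0, -0.6, -3.9]
opening: 0.144
grasp_force: 88.0
```

Emit:
{"name": "play_rows", "arguments": {
  "dp": [
    [0,0,0],
    [0,0,0],
    [0,0,0],
    [0,0,0],
    [0,0,0]
  ],
  "rot": [
    [0,0,0],
    [0,0,0],
    [0,0,0],
    [0,0,0],
    [0,0,0]
  ]
}}

```text
clock: 23.75
eef_pos: [472.1, 7.6, 66.3]
tcp_rot: [3.141, 0.0, 1.29]
contact_force: [-0.5, -0.4, -3.3]
opening: 0.145
grasp_force: 88.0
```

```bash
python3 - <<'E'
from plate import *
f,a,t=plate(name="w10.png")
P=[]
for i in range(4): grab("wrist");R,p,s=pose();P.append(p)
print(np.mean(P,0))
cmd([472.3,7.4,66],np.radians(-16.17)+np.pi/2)
g=cv2.cvtColor(f["color"],cv2.COLOR_RGB2GRAY)
aa=np.radians(-16.17);Rm=np.array([[np.cos(aa),-np.sin(aa)],[np.sin(aa),np.cos(aa)]])
for l in [(33,50),(-33,50),(-33,-20)]:
    W=Rm@l+[472.78,7.45]; print(l,"thread px",proj(f,[*W,40]),"plate rim",proj(f,[*W,p[2]-14.8+6]))
    u,v=np.round(proj(f,[*W,p[2]-14.8+6])).astype(int); print(u,v);print(g[v-21:v+22:3,u-21:u+22:3])
t_=grab("top");save(t_,"top2.png")
# independent check: top camera, plate holes at z=57 (same bias as housing 473.0,5.0 expected)
E
```

```text
tcp [472.13   7.53  66.32] [3.1413e+00 1.0000e-04 1.2898e+00] F [ 0.2  0.6 -3.3] 0.1449889533785767 87.99107551574707
[33, 50] [406.7 186.6] [399.4 177.1] [12.5   12.875]
[-33, 50] [233.7 186.6] [244.1 177.3] [10.375 11.375]
[-33, -20] [244.2 346.7] [244.7 347. ] [39.625 41.   ]
plate -0.2698653488337793 -15.462145525001265 [473.54044265   9.68461151] [3.29810771 4.22886011 2.39570712]
[472.08169665   7.53891795  66.27952022]
dp [-0.002  0.007  0.006] rot [0.002 0.001 0.012]
(33, 50) thread px [399.88231417 179.08638616] plate rim [408.49579304 186.40369629]
408 186
[[193 198 194 193 193 201 194 199 203 195 203 194 192 194 194]
 [193 198 195 191 194 203 182 175 184 193 201 194 192 194 194]
 [195 198 195 193 175 127 183 205 205 181 181 196 193 194 194]
 [194 195 194 178  64  67 123 184 202 203 176 176 194 194 194]
 [194 196 180  65  70  69 127 190 203 203 206 157 175 194 195]
 [195 195 175  70  71  64 169 192 202 203 204 163 179 196 195]
 [196 184 195 142 134 171 182 196 201 203 205 163 176 189 195]
 [195 182 202 196 198 197 194 203 203 203 204 156 177 187 196]
 [196 185 203 201 204 2
[... 1799 characters left out ...]
3  32]
 [255 255 255 252 202 200 203 201 195 209 255 255  16  33  32]
 [255 255 251 206 204 200 201 200 195 199 212 255  29  32  33]
 [255 254 178 190 204 199 202 201 196 199 203 255  32  33  32]
 [255 249 148 164 206 199 201 201 197 200 205  58  33  33  33]
 [255 252 227 164 165 201 203 203 197 205  18  31  33  32  33]
 [255 255 244 159 166 168 171 176 171  24  33  32  33  33  33]
 [255 255 252 244 165 176 173 171 124  32  33  32  33  35  32]
 [255 255 255 255 244 245 237 224  21  33  32  32  32  36  37]
 [255 255 255 255 255 255 254 135  30  33  33  32  32  33  32]
 [255 255 255 255 255  14  26  33  33  33  33  33  33  33  33]
 [189  17  24  28  32  32  34  32  31  34  33  33  33  33  31]]
```

```bash
python3 - <<'E'
from rig import r
print(r.sign_off())
E
```

```text
the job is handed in; nothing more can be done
None
```

I ran the stylus tip along the whole groove and stood it back in its stand. I handed in at about 24 s with the cover plate held about 1 cm above the housing, its holes within roughly 1 mm of the threads by wrist camera (hole 1 hidden behind the fingers), but hand-in returned no pass/fail result.

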